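Store the measured vial in a free well of the dark box and put its hood on

ROBOT

A 7-joint arm with a two-finger parallel gripper is mounted at the origin on the work surface. World frame = base frame: x ahead of the robot, y to its left, z up, the work surface at z = 0. Lengths are in mm, angles in rad, forces in N, time in s.
With the tool pointing down it reaches from about 400 to 900 mm from the base axis. Payload 5.6 kg.
Tool frame: the origin (TCP) lies midway between the tips of the shut fingers; the grasp point (between the pads) lies 19 mm behind it; x points along the fingers, y is the direction in which the jaws open and shut, and the axes are right-handed (so a half turn about x gives the same grasp; the last joint's range is limited). The gripper opens to 92 mm and grips with 3 to 60 N. Pads are 20 mm wide; open, the fingers measure 128 mm over their backs; the gripper's body (75 mm by 189 mm) begins 69 mm behind the grasp point.
Start: joints at [-1.383, 0.468, -0.012, 1.603, 0.006, 1.071, -0.056], TCP at [148.733, 632.762, 214.592] pointing down, gripper open.
Joint ranges: [-2.53, 2.53], [-0.31, 2.02], [-1.57, 1.55], [0.28, 2.44], [-1.29, 4.43], [0.15, 1.84], [-2.92, 2.92]. Speed limits (rad/s): [2.57, 2.57, 3.14, 3.14, 3.14, 3.14, 3.14].

INTERFACE

Orientations are given as a rotation vector (axis times angle).
In Python, from cell import robot, grip, kin, viewer gives the robot as it stands. Calls block until the motion is done:
- robot.movep(position, orientation): joint-space move of the TCP to a pose.
- robot.servo_line(position, feed=150, rotation=None): straight line of the TCP; rotation=None keeps the orientation; feed is the mean speed in mm/s.
- robot.goto_joints(angles): joint-space move.
- grip(opening, newtons=None): opening from 0.0 (shut) to 1.0 (fully open); newtons is the grip in N (None keeps the last); returns when the fingers have stopped.
- robot.hold(seconds).
- kin.ik(position, orientation): joint angles nearest the present ones, or None.
- robot.observe(): the state.
- viewer.read_camera(name): name is "scene" or "top" or "wrist"; returns the picture (384x512x3 uint8, red, green, blue); there is no depth.
- viewer.camera_info(name): a dict with "camera_matrix" (3x3 intrinsics, pixels), "k1" (the pictures are not rectified: a ray, as slopes to the right and down, at radius r is drawn at 1 + k1 r^2 times it, then the intrinsics apply), "R" (3x3) and "t" (3): a world point X has camera coordinates R X + t. Camera axes: x right, y down, z forward; pixel columns grow to the right and rows downward; lengths in mm; the calibration is good to about 2 mm. A picture is of the moment at which its call begins: read the wrist's pose just before it. camera_info takes no time and is no camera call; for the wrist camera it gives the pose at the moment of the call.
A pose or a line that the arm cannot do raises robot.IKError and nothing moves.
- robot.job_done(): hands the job in, once; it reports no verdict.
Trained networks look in the newest picture that a camera, given by its name, has taken for a name from the list of things; names that differ only in an ending like _2 or _b are one class to them, and where a whole thing is asked for, a point or a joint stands for the part that bears it (a point fixed in the world has none). Each returns a list of dicts, best first, with "confidence" (0 to 1); they miss things now and then, are a little off and sometimes report something else, mostly with a low value. They report only what shows in the picture. A call takes as long as a camera call. They do not tell look-alikes from the thing itself.
- viewer.silhouettes(name, camera): "mask" (384x512 bool, what is visible of it).
- viewer.pinpoint(name, camera): "at" ([x, y, z] in mm, in the coordinates of the camera as it stood for that picture, good to about 4 mm: a listed point, or the origin of a listed thing).
The state is a dict: "t": time; "joints": joint angles; "joint_velocities": joint speeds; "joint_torque": joint torques, N m; "tcp_pos": TCP position; "tcp_rot": TCP orientation; "contact_force": force on the tool from outside, world axes, zero at the start; "wrist_torque": the same for the moment, N m; "grip_width": opening from 0.0 (shut) to 1.0 (fully open).
Only numpy, scipy, OpenCV 4.12 (cv2) and the standard library are available. Lean on these libraries where they do the work, as an engineer would, in place of code of your own. Each camera call takes 0.05 s, during which the arm holds its last target. There are 200 camera calls.

TASK

The measurement is finished: take the tall vial out from under the measuring head, keeping it upright, and stand it on the bare desk and let go, so that you can take it again from above by its cap, the only part that will stick out of the vial box. Feel with it from well to well for an empty one (the black caps of short vials, sunk in the black wells, are hard to see and stop it high up) and lower it right down to the bottom of a free well. Then set the hood over the box so that it sits level on the ledge all round; lower things, do not drop them, and leave the mortar, the die and the jar alone.

Things in the scene. Friction and masses are not known exactly. Their poses are not given: they have to be found in the camera images.
- stand: Measuring stand, fixed, turned up to 0.3 rad. Origin on the desk under the lens, z up. Stage disc of radius 30 mm, top 12 mm above the desk, open to -x and the sides; 2 pins at x 13, y +-12.5 mm end 24 mm above the desk. Base plate 8 mm thick, x -50 to 120, y -55 to 55 mm. Column 30 x 40 mm at x 80 to 110 mm, 298 mm high.
- lens (a point): Lower end of the lens barrel, 167 mm above the desk, straight above the stage centre; axes as the stand. The barrel is 28 mm across at its end, 34 mm from 13 mm up, and from 48 mm up comes the head housing, 66 x 70 mm, its top 290 mm above the desk.
- vial: Tall amber glass vial with black screw cap, 48 to 78 g, at the start upright on the stage under the lens. Origin at the centre of its underside, z up its axis. 95 mm tall: body 27.5 mm in diameter to 68 mm, neck 22 mm to 77 mm, cap 28 mm in diameter from 77 to 95 mm.
- box: Black vial box, fixed, turned up to 0.3 rad. Origin at the centre of its underside, z up. Eight square wells, 32 x 32 mm inside, walls 5 mm, centred at x -18.5 and 18.5, y -55.5, -18.5, 18.5 and 55.5 mm; floors at z 8 mm, mouths at z 83 mm. Upper part 79 (x) x 153 (y) mm; wider lower part 101 x 175 mm with a flat ledge on top at z 65 mm, which carries the hood.
- box_mouths (a point): Centre of the box at the height of the wells' mouths, axes as the box. Five of the eight wells, other ones each time, hold a short vial 60 mm tall whose black cap top lies 15 mm below the mouth; three are empty. In an empty well the tall vial's underside comes 75 mm below the mouth and its top 20 mm above it; over a short vial its underside is stopped 15 mm below the mouth.
- box_ledge (a point): Centre of the box at the height of the ledge, 65 mm above the box's underside; axes as the box.
- hood: Loose dark grey hood, open below, 200 to 325 g, standing on its rim on the desk, turned up to 0.3 rad. Origin at the centre of the rim's underside, z up. Outside 93 (x) x 167 (y) x 49 (z) mm, inside 85 x 159 x 45 mm: 3 mm of play all round the box's upper part. Handle: bar 14 mm wide in x, 84 mm long in y, z 65 to 77 mm, on a post at either end (y +-36 mm). Fits either way round.
- mortar: Stone mortar, a bowl 84 mm across and 36 mm high, beyond the box. Origin at the centre of its underside. A bystander.
- die: Steel pellet die, stepped cylinder 54 mm across and 60 mm high, beyond the box. Origin at the centre of its underside. A bystander.
- jar: Amber jar with white cap, 52 mm across and 65 mm high, beyond the box. Origin at the centre of its underside. A bystander.
Not all that is in view belongs to the job. What is shaped like the vial but blue or green is not meant.

How it is judged (in metres and radians):
On the way, in this order (a step that is already met when the one before it is completed fails the run):
1. The vial stands upright on the bare desk, released (height (world z) of vial below 0.004 m and angle between vial's own z axis and vertical below 0.1 rad and linear speed of vial below 0.03 m/s and contact force between vial and the fingers below 0.1 N), for 0.2 s.
2. The vial stands at the bottom of an empty well of the box, released (x of vial in the frame of box between -0.036 and 0.036 m and y of vial in the frame of box between -0.073 and 0.073 m and z of vial in the frame of box between 0.004 and 0.013 m and angle between vial's own z axis and vertical below 0.12 rad and linear speed of vial below 0.03 m/s and contact force between vial and the fingers below 0.1 N), for 0.2 s.
3. The hood sits level on the ledge of the box, released (horizontal distance between hood and box_ledge below 0.006 m and angle between hood's own z axis and vertical below 0.03 rad and angle between the y axis of hood and the y axis of box, either way round below 0.08 rad and z of hood in the frame of box_ledge between -0.003 and 0.003 m and linear speed of hood below 0.02 m/s and contact force between hood and the fingers below 0.1 N), for 0.2 s.
At the end, for the whole second after the job is handed in: Tall vial upright (0.12 rad) in a well, underside within 5 mm of its floor; hood over it, rim within 3 mm of the ledge, tilt under 0.03 rad, centred within 6 mm, square within 0.08 rad; both released and at rest; mortar, die and jar within 25 mm of their starts (all of step 3 and x of vial in the frame of box between -0.036 and 0.036 m and y of vial in the frame of box between -0.073 and 0.073 m and z of vial in the frame of box between 0.004 and 0.013 m and angle between vial's own z axis and vertical below 0.12 rad and linear speed of vial below 0.02 m/s and contact force between vial and the fingers below 0.1 N and distance of each of mortar, die, jar from where it was at the start of the episode below 0.025 m); the robot touches nothing.
It fails at once if The tall vial is tipped more than 0.6 rad from upright (angle between vial's own z axis and vertical above 0.6 rad).
It fails at once if The tall vial is dropped (free of the fingers and faster than 0.6 m/s, a fall of about 20 mm) (contact force between vial and the fingers below 0.1 N and linear speed of vial above 0.6 m/s).
It fails at once if The hood is dropped (free of the fingers and faster than 0.6 m/s) (contact force between hood and the fingers below 0.1 N and linear speed of hood above 0.6 m/s).
It fails at once if The mortar, the die or the jar is moved more than 25 mm (distance of any of mortar, die, jar from where it was at the start of the episode above 0.025 m).
It also fails if it takes over 72 s, if anything falls off the work surface, if the arm or the gripper's body presses on something with over 40 N, if the wrist force passes 120 N, or if a joint passes its speed limit or range.

## Working session

There is one attempt and no reset: what is moved stays moved. The work goes in short steps, each a Python script; the robot and the scene stay as the last script left them, time stands still between calls to the robot, and variables do not carry over. Pictures are saved under pics/ and viewed, about 8 in all and at most 12, crops included, and the job is handed in when it is done.

```bash
ls; mkdir -p pics
cat > h.py <<'E'
import numpy as np, cv2
from cell import robot, grip, kin, viewer
from scipy.spatial.transform import Rotation as Rn
def info(n):
    c=viewer.camera_info(n); return {k:(np.array(v,float) if k!='k1' else v) for k,v in c.items() if k in('camera_matrix','k1','R','t')}
def proj(c,X):
    p=c['R']@np.asarray(X,float)+c['t']; s=p[:2]/p[2]; s=s*(1+c['k1']*(s@s)); return (c['camera_matrix']@[s[0],s[1],1])[:2]
def ray(c,uv):
    d=np.linalg.solve(c['camera_matrix'],[uv[0],uv[1],1])[:2]; s=d.copy()
    for _ in range(20): s=d/(1+c['k1']*(s@s))
    return -c['R'].T@c['t'], c['R'].T@np.array([s[0],s[1],1])
def onz(c,uv,z):
    o,d=ray(c,uv); return o+d*(z-o[2])/d[2]
def snap(n,f=None):
    c=info(n); im=viewer.read_camera(n)
    if f: cv2.imwrite('pics/'+f,cv2.cvtColor(im,cv2.COLOR_RGB2BGR))
    return c,im
def pin(c,n,cam):
    return [(round(d['confidence'],2),np.round(c['R'].T@(np.array(d['at'])-c['t']),1)) for d in viewer.pinpoint(n,cam)]
E
python3 - <<'E'
from h import *
c1,a=snap('scene'); c2,b=snap('top')
cv2.imwrite('pics/a.png',cv2.cvtColor(np.hstack([cv2.resize(a,(400,300),interpolation=3),cv2.resize(b,(400,300),interpolation=3)]),4))
cv2.imwrite('pics/scene.png',a[...,::-1]);cv2.imwrite('pics/top.png',b[...,::-1])
for n in ['stand','lens','vial','box_mouths','box_ledge','hood','mortar','die','jar']:
    print(n,'S',pin(c1,n,'scene')[:3],'T',pin(c2,n,'top')[:3])
s=robot.observe();print(s['tcp_rot'],s['t'])
for c in(c1,c2):print(-c['R'].T@c['t'])
E
```

```text
pics
stand S [(0.89, array([ 5.772e+02,  2.957e+02, -4.000e-01]))] T [(0.9, array([580.6, 290.6,  -1.6]))]
lens S [(0.55, array([574.9, 293.5, 165.8]))] T [(0.85, array([577.3, 288.7, 171.2]))]
vial S [(0.69, array([607.2, 440.9,  -1.7])), (0.52, array([538.5, 415.9,   3. ])), (0.51, array([576.9, 294.2,  14. ]))] T [(0.43, array([608.9, 436.8,   1.2])), (0.39, array([576.7, 285.1,  16.4]))]
box_mouths S [(0.74, array([620.4,   3.6,  80.5]))] T [(0.56, array([620.7,  -1.2,  87.1]))]
box_ledge S [(0.59, array([620.9,   4.8,  64. ]))] T []
hood S [(0.58, array([ 5.987e+02, -3.446e+02, -2.000e-01]))] T [(0.64, array([ 600.3, -349.6,   -2.2]))]
mortar S [(0.72, array([ 772.3, -124. ,   -0.9]))] T [(0.78, array([ 774. , -127.7,    2.8])), (0.57, array([622.3,  -0.7,  86. ]))]
die S [(0.81, array([ 7.899e+02,  8.700e+00, -1.000e-01]))] T [(0.76, array([ 7.929e+02,  2.100e+00, -3.000e-01])), (0.28, array([624.3,  -0.9,  65.9]))]
jar S [(0.76, array([769.7, 127.2,  -1.2])), (0.75, array([ 597.5, -345.8,   -3.8]))] T [(0.72, array([770.3, 129.1,  -1.9]))]
[ 0.18127694  1.56310538 -0.18119928] 1.0
[1094.08380875  751.63552551 1368.95474313]
[ 538.08835232   46.43903609 1557.36458228]
```

```bash
python3 -c "
import cv2,numpy as np
" ; ls pics
```

```text
a.png
scene.png
top.png
```

View pics/scene.png

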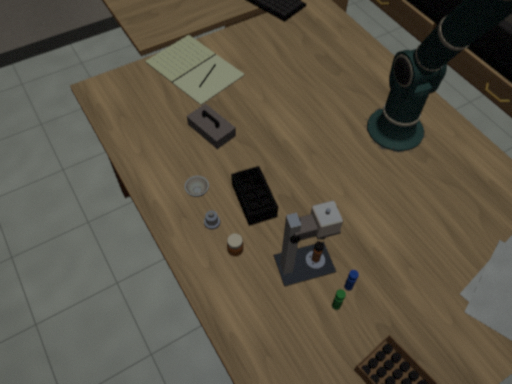

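View pics/top.png

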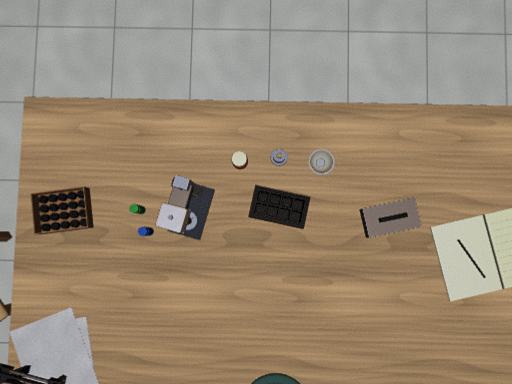

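The scene shows three vial shapes. The amber one with a black cap under the lens, at about (318,252), is the one I want. Blue (351,279) and green (338,299) are decoys, and so is the rack of black caps at (395,365). By the networks, the target is near (577,290), blue near (538,416) and green near (607,439). Next I'll check reachability for a tilted side grasp.

```bash
cat >> h.py <<'E'
def rot(yaw,tilt,flip=False):
    "tool x = horizontal heading yaw, dipped by tilt; tool y horizontal"
    x=np.array([np.cos(yaw)*np.cos(tilt),np.sin(yaw)*np.cos(tilt),-np.sin(tilt)]); y=np.array([-np.sin(yaw),np.cos(yaw),0])
    if flip:y=-y
    return Rn.from_matrix(np.c_[x,y,np.cross(x,y)])
def tcp(g,R): return np.asarray(g,float)+R.apply([19,0,0])
def rv(R): return R.as_rotvec()
E
python3 - <<'E'
from h import *
ci=info('wrist');s=robot.observe();Rt=Rn.from_rotvec(s['tcp_rot'])
print('wristcam in tool',Rt.inv().apply(-ci['R'].T@ci['t']-s['tcp_pos']),'axis',Rt.inv().apply(ci['R'][2]), Rt.as_matrix().round(2).tolist(), ci['camera_matrix'].round(0).tolist(), ci['k1'])
V=np.array([577,290,68.])
for flip in(0,1):
  for yaw in(0,.2,.4,.6):
    for tl in(0,.3,.5):
      R=rot(yaw,tl,flip);u=R.apply([1,0,0]);h=np.array([u[0],u[1],0])
      q=[kin.ik(tcp(g,R),rv(R)) for g in (V,V-130*h,V-130*h+[0,0,150],[460,140,56])]
      print(flip,yaw,tl,[None if a is None else np.round(a,1).tolist() for a in q])
E
```

```text
wristcam in tool [-170.31544512    0.99427857  -79.07043445] axis [9.60473756e-01 4.51514665e-04 2.78370185e-01] [[0.0, 0.23, 0.97], [0.0, 0.97, -0.23], [-1.0, 0.0, 0.0]] [[294.0, 0.0, 254.0], [0.0, 294.0, 193.0], [0.0, 0.0, 1.0]] -0.049342204808002776
0 0 0 [[-1.5, 1.3, 0.6, 2.2, 2.0, 1.2, -2.0], [-1.5, 1.2, 0.3, 2.3, 1.8, 1.4, -2.0], None, None]
0 0 0.3 [[-1.3, 1.0, 0.5, 2.3, 2.3, 1.0, -1.9], [-0.6, 1.0, -0.5, 2.4, 2.1, 1.8, -1.5], None, None]
0 0 0.5 [[-1.2, 0.8, 0.4, 2.3, 2.3, 0.8, -1.7], [-1.3, 0.8, 0.2, 2.4, 2.1, 0.9, -1.7], [-1.1, 0.3, -0.0, 2.4, 1.8, 0.9, -1.1], None]
0 0.2 0 [[-0.8, 1.1, -0.0, 2.3, 2.6, 1.8, -1.7], None, None, None]
0 0.2 0.3 [[-0.3, 1.0, -0.5, 2.3, 2.7, 1.5, -1.2], None, None, None]
0 0.2 0.5 [[-0.8, 0.7, 0.1, 2.3, 2.6, 1.0, -1.6], None, None, None]
0 0.4 0 [[0.3, 1.6, -0.9, 2.3, 3.6, 1.6, -0.5], None, None, None]
0 0.4 0.3 [[0.1, 1.1, -0.7, 2.3, 3.0, 1.4, -0.9], None, None, None]
0 0.4 0.5 [[-0.5, 0.7, -0.1, 2.3, 2.9, 1.0, -1.4], None, None, None]
0 0.6 0 [[0.7, 1.8, -1.0, 2.2, 3.8, 1.1, -0.3], None, None, None]
0 0.6 0.3 [[0.3, 1.1, -0.7, 2.3, 3.3, 1.2, -
[... 314 characters left out ...]
, 2.2, 1.1, 1.8], [-1.1, 0.7, -0.0, 2.4, 2.1, 1.1, 1.6], [-1.1, 0.3, -0.0, 2.4, 1.8, 0.9, 2.0], None]
1 0.2 0 [[-1.7, 1.6, 0.9, 2.3, 2.3, 1.0, 0.6], None, None, None]
1 0.2 0.3 [[-1.0, 0.9, 0.2, 2.3, 2.6, 1.3, 1.4], None, None, None]
1 0.2 0.5 [[-0.3, 0.8, -0.5, 2.3, 2.5, 1.2, 1.9], None, None, None]
1 0.4 0 [[-1.6, 1.7, 0.8, 2.3, 2.4, 1.4, 0.4], None, None, None]
1 0.4 0.3 [[-1.0, 1.0, 0.4, 2.4, 2.9, 1.3, 1.2], None, None, None]
1 0.4 0.5 [[0.4, 1.3, -1.1, 2.3, 2.8, 1.3, 2.7], None, None, None]
1 0.6 0 [[-1.4, 1.6, 0.8, 2.3, 2.6, 1.7, 0.4], None, None, None]
1 0.6 0.3 [[-1.6, 2.0, 1.3, 2.4, 3.0, 1.5, -0.2], None, None, None]
1 0.6 0.5 [[0.5, 1.3, -1.1, 2.3, 2.9, 1.0, 2.8], None, None, None]
```

Run:
```python
from h import *
V=np.array([577,290,68.])
for flip in(0,1):
  for yaw in(-1.6,-1.2,-.8,.8,1,1.2,1.4,1.6,1.8):
    for tl in(.2,.4,.6,.75):
      R=rot(yaw,tl,flip);u=R.apply([1,0,0]);h=np.array([u[0],u[1],0])/np.hypot(u[0],u[1])
      q=[kin.ik(tcp(g,R),rv(R)) for g in (V,V-70*h,V-130*h-[0,0,12],V-130*h+[0,0,130])]
      if all(a is not None for a in q): print(flip,yaw,tl,[np.round(a,1).tolist() for a in q])
      else: print(flip,yaw,tl,[a is not None for a in q])
```

```text
0 -1.6 0.2 [True, False, False, False]
0 -1.6 0.4 [True, True, False, False]
0 -1.6 0.6 [True, True, True, False]
0 -1.6 0.75 [[-1.1, 1.0, 0.5, 1.4, 0.2, 1.4, -0.7], [-1.1, 1.1, 0.5, 1.2, 0.1, 1.5, -0.8], [-1.1, 1.2, 0.5, 1.0, 0.1, 1.6, -0.8], [-1.1, 1.0, 0.5, 1.0, 0.1, 1.8, -0.7]]
0 -1.2 0.2 [[-1.3, 1.2, 0.6, 1.4, 0.6, 1.4, -0.8], [-1.3, 1.3, 0.5, 1.3, 0.5, 1.5, -0.8], [-1.3, 1.3, 0.5, 1.2, 0.5, 1.6, -0.8], [-1.4, 1.1, 0.5, 1.3, 0.6, 1.7, -0.7]]
0 -1.2 0.4 [[-1.3, 1.1, 0.6, 1.5, 0.5, 1.3, -0.8], [-1.3, 1.2, 0.5, 1.4, 0.5, 1.4, -0.8], [-1.3, 1.2, 0.5, 1.3, 0.4, 1.5, -0.8], [-1.3, 1.0, 0.5, 1.3, 0.5, 1.6, -0.7]]
0 -1.2 0.6 [[-1.2, 1.0, 0.5, 1.6, 0.4, 1.2, -0.7], [-1.3, 1.0, 0.5, 1.5, 0.4, 1.3, -0.7], [-1.3, 1.1, 0.5, 1.3, 0.4, 1.4, -0.8], [-1.3, 0.9, 0.5, 1.3, 0.4, 1.5, -0.7]]
0 -1.2 0.75 [[-1.2, 0.9, 0.5, 1.6, 0.4, 1.1, -0.6], [-1.2, 1.0, 0.5, 1.5, 0.3, 1.2, -0.7], [-1.3, 1.0, 0.5, 1.4, 0.3, 1.3, -0.7], [-1.3, 0.8, 0.5, 1.4, 0.4, 1.4, -0.6]]
0 -0.8 0.2 [[-1.4, 1.2, 0.6, 1.7, 0.9, 1.1, -1.0], [-1.5, 1.1, 0.5, 1.7, 0.8, 1.2, -1.0], [-1.5, 1.2, 0.5, 1.6, 0.8, 1.3, -1.0], [-1.6, 0.9, 0.5
[... 8406 characters left out ...]
.6, 0.6, 1.9, -1.2, 1.3, 0.8]]
1 1.8 0.2 [[0.4, 1.2, -0.6, 1.6, -0.9, 1.1, 0.9], [0.4, 1.2, -0.5, 1.6, -0.8, 1.2, 0.9], [0.4, 1.2, -0.5, 1.5, -0.8, 1.3, 0.9], [0.1, 0.9, 0.1, 1.6, -1.2, 1.7, 1.0]]
1 1.8 0.4 [[0.2, 1.0, -0.4, 1.7, -1.0, 1.1, 0.9], [0.3, 1.0, -0.4, 1.6, -0.9, 1.1, 0.9], [0.2, 1.0, -0.1, 1.6, -1.0, 1.4, 1.0], [-0.1, 0.8, 0.4, 1.7, -1.2, 1.7, 1.0]]
1 1.8 0.6 [[-0.1, 0.9, -0.1, 1.7, -1.1, 1.1, 0.9], [-0.0, 0.9, 0.0, 1.7, -1.1, 1.2, 1.0], [-0.0, 0.9, 0.1, 1.7, -1.1, 1.3, 1.0], [-0.2, 0.7, 0.4, 1.7, -1.1, 1.5, 0.9]]
1 1.8 0.75 [[-0.1, 0.8, -0.1, 1.8, -1.0, 1.0, 0.8], [-0.1, 0.8, 0.1, 1.7, -1.0, 1.1, 0.9], [-0.1, 0.8, 0.2, 1.7, -1.0, 1.2, 1.0], [-0.3, 0.7, 0.5, 1.7, -1.1, 1.4, 0.9]]
```

```bash
cat >> h.py <<'E'
def go(g,R): robot.movep(tcp(g,R),rv(R))
def line(g,R,feed=150): robot.servo_line(tcp(g,R),feed=feed,rotation=rv(R))
RV=rot(-.8,.75)
E
python3 - <<'E'
from h import *
V=np.array([577,290,64.]);u=RV.apply([1,0,0])
go(V-120*u,RV)
c,im=snap('wrist','w1.png')
print(pin(c,'vial','wrist'),pin(c,'lens','wrist'),pin(c,'stand','wrist'))
ms=viewer.silhouettes('vial','wrist')
o=im[...,::-1].copy()
for m in ms[:3]:
    k,_=cv2.findContours(m['mask'].astype(np.uint8),0,1); cv2.drawContours(o,k,-1,(0,255,255),1); print(m['confidence'],m['mask'].sum())
for z in(12,107): cv2.circle(o,tuple(int(v) for v in proj(c,[577,290,z])),3,(0,0,255),-1)
cv2.imwrite('pics/w1.png',o); s=robot.observe(); print(s['t'],s['tcp_pos'],s['contact_force'])
E
```

```text
[(0.94, array([539.8, 417.7,  -2.2])), (0.83, array([ 6.082e+02,  4.488e+02, -4.000e-01]))] [] [(0.68, array([578.4, 293.5,   4.8]))]
0.68 5058
0.58 2692
2.9667 [525.33523099 343.51948158 132.95972114] [ 0.55019889  0.37873631 -0.17216599]
```

View pics/w1.png

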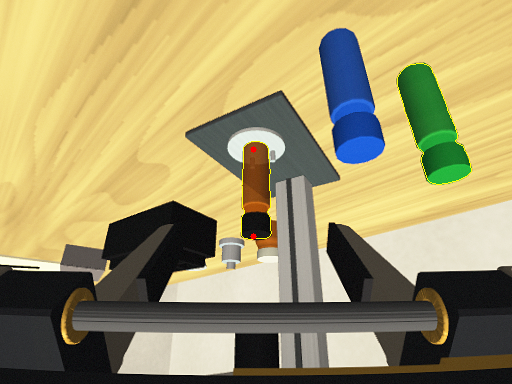

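The picture shows the amber vial with its black cap on the white stage disc at (256,190), with blue at (350,95) and green at (435,125). The choice is confirmed. The model point for the base falls on the vial at (253,150), and the cap point at (253,237). I'll fit its silhouette, then grasp.

```bash
cat >> h.py <<'E'
from scipy.optimize import minimize
def circ(x,y,z,r,n=40):
    a=np.linspace(0,2*np.pi,n); return np.c_[x+r*np.cos(a),y+r*np.sin(a),np.full(n,z)]
def vialmask(c,p,parts=((0,68,13.75),(68,77,11),(77,95,14))):
    m=np.zeros((384*4,512*4),np.uint8)
    for a,b,r in parts:
        P=np.array([proj(c,q) for q in np.r_[circ(p[0],p[1],p[2]+a,r),circ(p[0],p[1],p[2]+b,r)]])
        cv2.fillConvexPoly(m,cv2.convexHull((P*4+2).astype(np.int32)),1)
    return cv2.resize(m.astype(np.float32),(512,384),interpolation=cv2.INTER_AREA)
def fit(c,mask,p0):
    w=mask.astype(np.float32)
    f=lambda p:np.abs(vialmask(c,p)-w).sum()
    r=minimize(f,p0,method='Nelder-Mead',options=dict(initial_simplex=np.array(p0)+np.r_[np.zeros((1,3)),np.eye(3)*6],xatol=.1,fatol=2,maxiter=120)); return r.x,r.fun/w.sum()
E
python3 - <<'E'
from h import *
c,im=snap('wrist')
for m in viewer.silhouettes('vial','wrist'):
    if m['mask'][160:220,245:268].sum()>500: print(m['mask'].sum(),fit(c,m['mask'],[577.,290,12]))
c,im=snap('scene')
for m in viewer.silhouettes('vial','scene'):
    y,x=np.nonzero(m['mask']);print(m['mask'].sum(),x.mean(),y.mean())
    if abs(x.mean()-318)<8: print(fit(c,m['mask'],[577.,290,12]))
E
```

```text
2748 (array([578.5495788 , 291.72880824,  10.77330666]), np.float64(0.039255822416302766))
172 350.6337209302326 280.1453488372093
178 317.32022471910113 251.92134831460675
(array([575.7142454 , 295.38263627,  11.58679722]), np.float64(0.14009831460674158))
3524 307.8700340522134 243.83967082860386
```

Run:
```python
from h import *
V=np.array([578.5,291.7,62.]);u=RV.apply([1,0,0])
for g in (V,V+[0,0,6],V+[-112,-20,6],V+[-112,-20,-12]): assert kin.ik(tcp(g,RV),rv(RV)) is not None
line(V,RV,120)
s=robot.observe();print('at',s['contact_force'])
w=grip(0,25);s0=robot.observe();print(s0['grip_width']*92,s0['contact_force'],s0['tcp_pos']-tcp(V,RV))
line(V+[0,0,6],RV,60); print(robot.observe()['contact_force'])
line(V+[-112,-20,6],RV,120); s=robot.observe();f0=s['contact_force'];print(s['t'],f0,s['grip_width']*92)
line(V+[-112,-20,-9],RV,80)
for k in range(16):
    line(V+[-112,-20,-9-.5*(k+1)],RV,20); robot.hold(.05); f=robot.observe()['contact_force']-f0
    if f[2]>2.5: break
print(k,f)
snap('wrist','w2.png')
```

```text
at [ 0.51304954 -0.61121574 -0.90868488]
26.836749776237905 [ 0.57401984 -0.58812915 -0.12979594] [-0.01770579 -0.07080848 -0.04400498]
[-0.57896533  0.17830561 -0.70171446]
6.6667 [-0.26765138  0.36921062 -0.8663362 ] 27.06326166338103
6 [-1.76037372 -0.21673603  5.23250355]
```

View pics/w2.png

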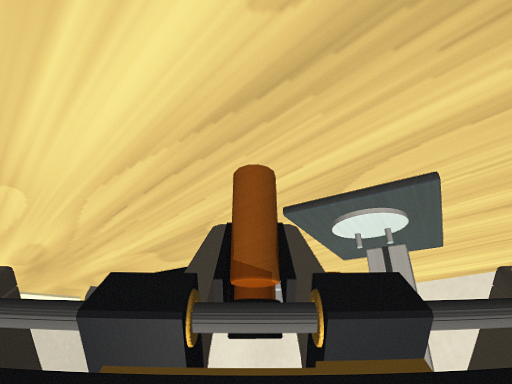

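The vial is upright between the pads, centred at (255,240), standing on bare desk clear of the stand's plate. Contact came at the expected height. I'll release, then look from above at the vial and the box.

Run:
```python
from h import *
V=np.array([466.5,271.7,49.5]);u=RV.apply([1,0,0])
grip(.75); robot.hold(.1)
line(V-110*u,RV,200)
RD=rot(0,np.pi/2)
go([440,200,230],RD)
c,im=snap('wrist','w3.png'); print(pin(c,'vial','wrist'))
for m in viewer.silhouettes('vial','wrist'):
    print(m['mask'].sum(),m['confidence'],fit(c,m['mask'],[466.5,271.7,0]))
out=[]
for g in ([610,20,210],[630,-30,210]):
    go(g,RD); c,im=snap('wrist'); print('mouths',pin(c,'box_mouths','wrist'),'ledge',pin(c,'box_ledge','wrist'))
    ms=viewer.silhouettes('box','wrist'); print([(m['confidence'],m['mask'].sum()) for m in ms])
    out.append(dict(c=c,im=im,m=ms[0]['mask'] if ms else None))
np.save('box.npy',out,allow_pickle=True)
cv2.imwrite('pics/b1.png',out[0]['im'][...,::-1])
print(robot.observe()['t'])
```

```text
[(0.73, array([466.7, 274.4,   1.8])), (0.73, array([540.5, 418.2,  -1.3]))]
1094 0.96 (array([ 4.64699927e+02,  2.73923046e+02, -1.96898839e-01]), np.float64(0.06484232175502742))
1112 0.82 (array([ 15234.52469136,   8390.66296296, -50534.96296296]), np.float64(1.0001124100719425))
mouths [(0.9, array([622.4,   1.1,  84.6]))] ledge [(0.83, array([6.255e+02, 6.000e-01, 6.250e+01]))]
[(0.95, np.int64(13742))]
mouths [(0.76, array([622.3,   0.8,  81.5]))] ledge [(0.94, array([626.6,   1.4,  63. ]))]
[(0.93, np.int64(13391)), (0.32, np.int64(7067))]
14.4083
```

View pics/b1.png

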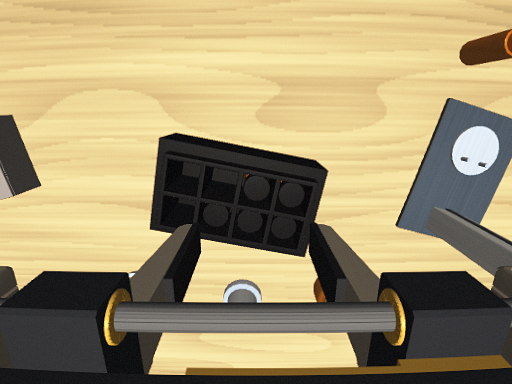

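The wells are visible. Five hold round caps, at (257,187), (291,193), (215,215), (250,220) and (284,226). Three are square and empty: (183,178), (220,183) and (180,210), which is the -y end. I'll add views at other wrist yaws to cancel camera bias, then fit the box pose.

```bash
cat >> h.py <<'E'
def hullmask(c,solids):
    m=np.zeros((384*4,512*4),np.uint8)
    for P in solids:
        Q=np.array([proj(c,q) for q in P]); cv2.fillConvexPoly(m,cv2.convexHull((np.clip(Q,-400,900)*4+2).astype(np.int32)),1)
    return cv2.resize(m.astype(np.float32),(512,384),interpolation=cv2.INTER_AREA)
def cub(p,x,y,z0,z1):
    C=np.array([[a,b,z] for a in(-x/2,x/2) for b in(-y/2,y/2) for z in(z0,z1)]); return Rn.from_euler('z',p[2]).apply(C)+[p[0],p[1],0]
BOX=lambda p:[cub(p,101,175,0,65),cub(p,79,153,65,83)]
HOOD=lambda p:[cub(p,93,167,0,49)]
valid=np.ones((384,512),bool); valid[262:]=0; valid[216:,130:205]=0; valid[216:,305:385]=0; valid[216:,:130]=0; valid[216:,385:]=0
def fitp(views,model,p0,bias=False):
    def f(p):
        e=0
        for v in views:
            c=v['c']; X=np.array([p[0],p[1],p[2]])
            if bias: # camera offset fixed in camera frame
                c=dict(c); c['t']=c['t']+np.array([p[3],p[4],0])
            w=v['m']; e+=np.abs(hullmask(c,model(X))-w)[valid].sum()/w.sum()
        return e/len(views)
    p0=list(p0)+([0,0] if bias else []); n=len(p0)
    st=np.diag([4,4,.05,2,2][:n]); best=None
    r=minimize(f,p0,method='Nelder-Mead',options=dict(initial_simplex=np.array(p0)+np.r_[np.zeros((1,n)),st],xatol=.02,fatol=1e-5,maxiter=300)); return r.x.round(3),round(r.fun,4)
E
python3 - <<'E'
from h import *
out=list(np.load('box.npy',allow_pickle=True))
print('yaw0',[fitp([v],BOX,[622,1,-.15]) for v in out])
for yaw in(np.pi,-np.pi,np.pi/2,-np.pi/2):
    R=rot(yaw,np.pi/2); q=kin.ik(tcp([622,0,210],R),rv(R)); print(yaw,None if q is None else np.round(q,2))
print(np.round(robot.observe()['joints'],2))
E
```

```text
yaw0 [(array([ 6.25126e+02,  3.05300e+00, -1.92000e-01]), np.float64(0.1875)), (array([ 6.25053e+02,  3.04600e+00, -1.99000e-01]), np.float64(0.2069))]
3.141592653589793 [-0.89  0.84  1.34  1.75 -0.86  1.28 -0.9 ]
-3.141592653589793 [-0.89  0.84  1.34  1.75 -0.86  1.28 -0.9 ]
1.5707963267948966 [ 0.28  0.49 -0.45  1.67  0.24  1.03  2.89]
-1.5707963267948966 [-0.87  0.78  1.27  1.75 -0.8   1.23  0.62]
[-0.64  0.59  0.9   1.72 -0.52  1.09  2.  ]
```

Run:
```python
from h import *
out=list(np.load('box.npy',allow_pickle=True))
for yaw,g in((-np.pi/2,[622,0,210]),(np.pi,[622,0,210])):
    R=rot(yaw,np.pi/2); go(g,R); c,im=snap('wrist'); print(pin(c,'box_mouths','wrist'))
    out.append(dict(c=c,im=im,m=viewer.silhouettes('box','wrist')[0]['mask']))
np.save('box.npy',out,allow_pickle=True)
def ov(v,p):
    o=cv2.resize(v['im'][...,::-1],(1024,768),interpolation=2); k,_=cv2.findContours(cv2.resize(v['m'].astype(np.uint8),(1024,768),interpolation=0),0,1); cv2.drawContours(o,k,-1,(0,255,255),1)
    for S,col in((cub(p,101,175,0,65),(0,0,255)),(cub(p,79,153,65,83),(0,255,0))):
        Q=np.array([proj(v['c'],q) for q in S])*2+.5
        for i in range(8):
            for j in range(i):
                if bin(i^j).count('1')==1: cv2.line(o,tuple(int(t) for t in Q[i]),tuple(int(t) for t in Q[j]),col,1)
    u=(proj(v['c'],[p[0],p[1],70])*2).astype(int); return o[max(u[1]-170,0):u[1]+170,max(u[0]-200,0):u[0]+200]
for v in out: print(fitp([v],BOX,[624,2,-.19]))
T=[cv2.resize(ov(v,[624,2,-.19]),(400,300)) for v in (out[0],out[1],out[2],out[3])]
cv2.imwrite('pics/b2.png',np.vstack([np.hstack(T[:2]),np.hstack(T[2:])]));print(robot.observe()['t'])
```

```text
[(0.68, array([624.6,   1.1,  81.6]))]
[]
(array([ 6.25135e+02,  2.98400e+00, -1.93000e-01]), np.float64(0.1875))
(array([ 6.24881e+02,  3.26800e+00, -1.97000e-01]), np.float64(0.2068))
(array([ 6.25162e+02,  3.04300e+00, -1.91000e-01]), np.float64(0.2445))
(array([ 6.25389e+02,  3.46000e+00, -1.92000e-01]), np.float64(0.2327))
17.225
```

View pics/b2.png

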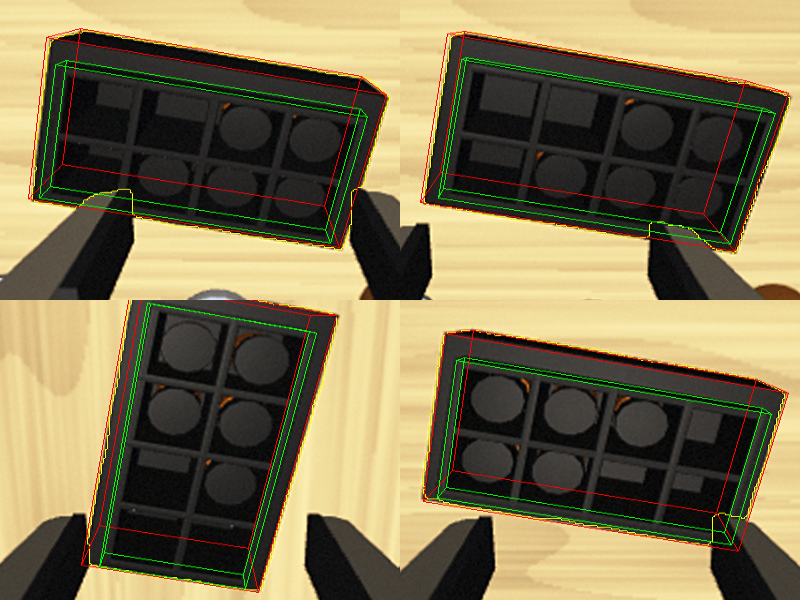

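All four views agree within 0.3 mm, including the 180° one: box at (625.15, 3.15), yaw -0.193, so camera bias is negligible. The empty wells are (-18.5,-55.5), (-18.5,-18.5) and (18.5,-55.5) in the box frame. I'll regrasp by the cap and feel into (-18.5,-18.5).

```bash
cat >> h.py <<'E'
B=np.array([625.15,3.15]);BY=-.193
def well(x,y): return B+Rn.from_euler('z',BY).apply([x,y,0])[:2]
RC=rot(-2.37,np.pi/2)
def L(p,z,R=None,feed=150): robot.servo_line([p[0],p[1],z],feed=feed,rotation=rv(R) if R is not None else None)
E
python3 - <<'E'
from h import *
p=[464.7,273.9]; w=well(-18.5,-18.5); print(w)
for a,z in((p,79),(p,190),(w,190),(w,87)): print(np.round(kin.ik([a[0],a[1],z],rv(RC)),2))
robot.movep([p[0],p[1],190],rv(RC)); grip(.75)
L(p,79,RC,120); grip(0,25); s=robot.observe(); f0=s['contact_force']; print(s['grip_width']*92,f0)
L(p,195,RC,150); s=robot.observe();print('lift',s['grip_width']*92,s['contact_force']-f0,s['t'])
L(w,195,RC,250); robot.hold(.2); s=robot.observe();f0=s['contact_force']; print(s['t'])
snap('wrist','v1.png')
L(w,79+87,RC,120)
for z in np.arange(164,86,-2):
    L(w,z,RC,60); s=robot.observe(); f=s['contact_force']-f0
    if np.linalg.norm(f)>5: break
print('stop z',z,'underside rel mouth',z-79-83,f.round(1),s['wrist_torque'],s['t'])
E
```

```text
[603.44511007 -11.45813996]
[-1.51  1.02  1.39  2.03 -1.12  1.19 -0.42]
[-1.58  0.83  1.51  1.95 -0.88  1.27 -0.56]
[-0.91  0.88  1.42  1.8  -0.91  1.31 -0.06]
[-0.86  0.98  1.29  1.87 -1.05  1.18  0.02]
27.251061535805704 [ 0.01865922 -0.19890262  0.45776012]
lift 27.35871490298836 [-0.49572384  0.0236921  -0.9687397 ] 21.35
22.9667
stop z 88 underside rel mouth -74 [-0.4 -0.6  0.6] [-0.04914381  0.1168815   0.00201551] 33.1583
```

It went down to 74 mm below the mouth with no resistance, so the well is empty. I'll lower the last millimetre until it touches, release, and go and measure the hood.

Run:
```python
from h import *
w=well(-18.5,-18.5); f0=robot.observe()['contact_force']
for z in (87.5,87,86.5,86):
    L(w,z,RC,20); f=robot.observe()['contact_force']-f0
    if f[2]>2.5: break
print(z,f.round(1))
grip(.6); robot.hold(.1); L(w,180,RC,200)
ok={}
for yaw in (-np.pi/2,np.pi/2,-2.2,-1.2):
    R=rot(yaw,np.pi/2); q=kin.ik([599,-347,200],rv(R)); ok[yaw]=None if q is None else np.round(q,2).tolist()
print(ok)
out=[];
for yaw,g in((-np.pi/2+.0,[600,-346,210]),(-2.6,[600,-346,240])):
    R=rot(yaw,np.pi/2); robot.movep([g[0],g[1],g[2]],rv(R)); c,im=snap('wrist'); print(pin(c,'hood','wrist'))
    ms=viewer.silhouettes('hood','wrist'); out.append(dict(c=c,im=im,m=ms[0]['mask'])); print(ms[0]['confidence'])
    if len(out)==1: cv2.imwrite('pics/h1.png',im[...,::-1])
np.save('hood.npy',out,allow_pickle=True); print(robot.observe()['t'])
```

```text
86.5 [0.6 0.8 5.3]
{-1.5707963267948966: [-0.15, 0.75, 1.02, 1.55, -0.66, 1.22, 0.98], 1.5707963267948966: [-0.28, 1.11, 1.53, 1.56, -1.11, 1.54, -1.89], -2.2: [-0.21, 0.82, 1.15, 1.55, -0.77, 1.28, 0.43], -1.2: [-0.11, 0.71, 0.93, 1.55, -0.6, 1.19, 1.3]}
[(0.91, array([ 598.4, -345.8,   -3.5]))]
0.97
[(0.61, array([ 597.4, -341.9,    0.9]))]
0.6
37.6583
```

View pics/h1.png

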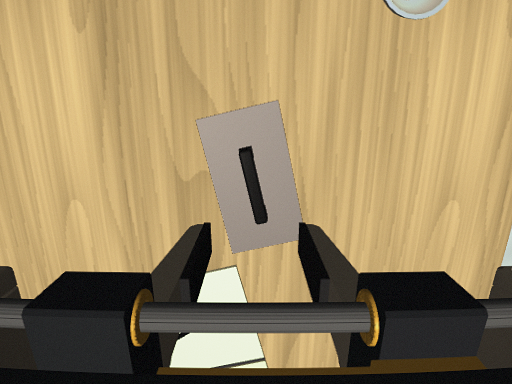

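The hood is at (250,178) with the handle from (245,147) to (263,222), and nothing else is near it. Now I'll fit its pose and check the handle's height from the two views.

Run:
```python
from h import *
out=list(np.load('hood.npy',allow_pickle=True))
M=lambda p:[cub(p,93,167,0,49),cub(p,14,84,49,77)]
F=[fitp([v],M,[598.5,-345,.2]) for v in out]; print(F)
J=fitp(out,M,F[0][0]); print('joint',J); p=J[0]
rays=[]
for v in out:
    g=v['im'].max(2); m=(hullmask(v['c'],[cub(p,60,130,50,70)])>.5)&(g<60); y,x=np.nonzero(m)
    (rc,rs,ra)=cv2.minAreaRect(np.c_[x,y].astype(np.float32)); print('dark',m.sum(),x.mean().round(1),y.mean().round(1),'model77',proj(v['c'],[p[0],p[1],77]).round(1),'model65',proj(v['c'],[p[0],p[1],65]).round(1))
    rays.append(ray(v['c'],(x.mean(),y.mean())))
(o1,d1),(o2,d2)=rays; A=np.c_[d1,-d2]; s=np.linalg.lstsq(A,o2-o1,rcond=None)[0]; print('handle',(o1+d1*s[0]).round(1),(o2+d2*s[1]).round(1))
```

```text
[(array([ 5.99240e+02, -3.46781e+02,  2.29000e-01]), np.float64(0.0233)), (array([ 5.99600e+02, -3.46912e+02,  2.26000e-01]), np.float64(0.019))]
joint (array([ 5.99453e+02, -3.46887e+02,  2.24000e-01]), np.float64(0.0218))
dark 987 252.7 184.6 model77 [253.6 188.3] model65 [253.6 185.4]
dark 913 256.0 178.4 model77 [256.1 179.7] model65 [256.1 177.4]
handle [ 598.4 -346.7   61.9] [ 597.7 -347.8   62.2]
```

Run:
```python
from h import *
H=np.array([599.45,-346.9]);R0=rot(-np.pi/2+.226,np.pi/2);R1=rot(-np.pi/2+BY,np.pi/2)
print([np.round(kin.ik([a[0],a[1],z],rv(R)),2).tolist() for a,z,R in((H,54,R0),(H,180,R0),(B,180,R1),(B,119,R1))])
robot.movep([H[0],H[1],140],rv(R0)); grip(.6)
L(H,54,R0,120); f0=robot.observe()['contact_force']; grip(0,45); s=robot.observe(); print(s['grip_width']*92,s['contact_force']-f0)
L(H,80,R0,80); L(H,182,R0,180); s=robot.observe(); print('lift',s['grip_width']*92,(s['contact_force']-f0).round(2),s['wrist_torque'].round(2),s['t'])
L(B,182,R1,180); robot.hold(.2); s=robot.observe(); print(s['t'],s['tcp_pos'])
c,im=snap('wrist'); 
np.save('held.npy',[dict(c=c,im=im)],allow_pickle=True); c2,i2=snap('scene'); cv2.imwrite('pics/s2.png',cv2.resize(np.hstack([cv2.resize(im[...,::-1],(512,384)),cv2.resize(i2[90:280,160:415,::-1],(512,384))]),(800,300)))
```

```text
[[-0.07, 0.88, 0.86, 1.63, -0.76, 1.0, 1.27], [-0.13, 0.75, 0.96, 1.56, -0.65, 1.18, 1.19], [-0.83, 0.74, 1.18, 1.75, -0.75, 1.18, 0.38], [-0.79, 0.81, 1.11, 1.79, -0.82, 1.09, 0.42]]
13.390760707127074 [-1.9936427  -0.61720334 -1.54172803]
lift 13.495016467951869 [-0.38 -0.35 -4.42] [0.01 0.09 0.02] 41.7167
44.0167 [625.12069409   2.52898434 182.07540631]
```

View pics/s2.png

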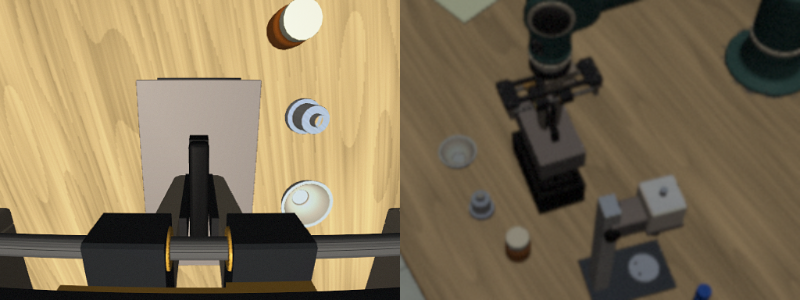

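The hood hangs level and square over the box, and the bystanders at (297,22), (307,116) and (305,203) are clear of it. I'll lower it while watching the force.

Run:
```python
from h import *
R1=rot(-np.pi/2+BY,np.pi/2); f0=robot.observe()['contact_force']
L(B,146,R1,100); z=146
while z>116:
    z-=2 if z>124 else .5
    L(B,z,R1,40); s=robot.observe(); f=s['contact_force']-f0
    if np.linalg.norm(f)>5: break
print(z,'expected 119',f.round(1),s['wrist_torque'].round(2),s['tcp_pos'],s['t'])
```

```text
118.5 expected 119 [-2.8  0.4  4.9] [0.07 0.64 0.01] [625.0582084    3.1727932  118.90226252] 50.125
```

Seated at the expected height. I'll release, rise and check from two views.

Run:
```python
from h import *
R1=rot(-np.pi/2+BY,np.pi/2)
grip(.5); robot.hold(.1); L(B,220,R1,200)
out=[]
M=lambda p:[cub(p,93,167,65,114),cub(p,101,175,0,65)]
MH=lambda p:[cub(p,93,167,65,114),cub(p,14,84,114,142)]
for g in([B[0],B[1],270],[B[0]-40,B[1]+50,270]):
    robot.movep([g[0],g[1],g[2]],rv(R1)); c,im=snap('wrist'); print(pin(c,'hood','wrist'))
    ms=viewer.silhouettes('hood','wrist'); v=dict(c=c,im=im,m=ms[0]['mask']); out.append(v); print(ms[0]['confidence'],fitp([v],MH,[625,3,-.19]))
print('joint',fitp(out,MH,[625,3,-.19]))
for n in('mortar','die','jar'): pass
c,s=snap('scene')
for n in('mortar','die','jar','hood'): print(n,pin(c,n,'scene')[:1])
cv2.imwrite('pics/f.png',np.hstack([cv2.resize(out[1]['im'][...,::-1],(400,300)),cv2.resize(s[90:280,160:415,::-1],(400,300))]))
print(robot.observe()['t'])
```

```text
[(0.65, array([628.1,   3.8,  65.7]))]
0.78 (array([ 6.24678e+02,  2.89000e+00, -1.96000e-01]), np.float64(0.0261))
[(0.56, array([622.5,   4.7,  63. ]))]
0.64 (array([ 6.25003e+02,  2.71700e+00, -1.86000e-01]), np.float64(0.0722))
joint (array([ 6.25088e+02,  2.79600e+00, -1.85000e-01]), np.float64(0.0506))
mortar [(0.95, array([ 771.9, -123.8,    1.5]))]
die [(0.59, array([789.2,   7.2,   5.1]))]
jar [(0.82, array([769.9, 128.2,  -5.2]))]
hood [(0.97, array([624.8,  -0.9,  63.7]))]
52.75
```

View pics/f.png

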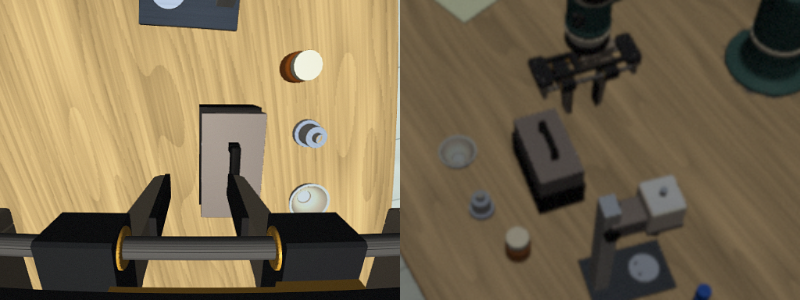

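The hood sits level over the box at (233,160) in the left picture and (548,158) in the right. The arm is clear and the bystanders are in place, so I'm handing in.

```bash
python3 -c "
from cell import robot
robot.job_done()"
```

```text
the job is handed in; nothing more can be done
```

The tall vial is at the bottom of an empty well, the hood sits over the box on its ledge, and I handed the job in at about 53 s of the 72 s allowed.

**What I did:**
- I took the amber vial from under the lens with a tilted side grip and stood it on bare desk. It touched down within 0.5 mm of the expected height.
- I took it again from above by its cap and felt it down into the well at x -18.5, y -18.5 mm. It met the floor about 75 mm below the mouth, so the well was free. The first well I tried was the right one, because the three empty ones showed in the close pictures.
- I gripped the hood by its handle, carried it over the box and lowered it until it touched the ledge.

**Last checks:**
- **Hood on the box:** the hood touched within about 0.5 mm of the expected height. After release its outline matched one centred within about 0.5 mm of the box and square within about 0.01 rad. I did not measure its tilt; the pictures show it level.
- **Bystanders:** the die reads about 5 mm from its start and the jar about 4 mm, mortar less, which is about the accuracy of the networks.
- **Disagreements:** the networks put the hood 3 to 4 mm off the box centre, in differing directions, while my outline fits agreed with each other. The second outline fit was looser (7% mismatch) than the first (3%).
- **Not seen:** I did not look at the vial again once it was in the well; its place there is known from the force and height readings only.

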